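Seat the filter cell on the air sampler and hold it home

TASK

Start the air sampler's leak check by pressing the white, then the yellow, then the blue key fully down and releasing each, one at a time. Then turn the knurled collar of the filter cell clockwise (seen from above) on its port until its hidden keyways drop over the pins, push it down fully home against the spring, and finish while still holding it there with the gripper; leave the other things on the worktop alone.

Things in the scene. Friction and masses are not known exactly. Their poses are not given: they have to be found in the camera images.
- console: Grey air-sampler console with aluminium top plate, fixed, 150 (x) x 220 (y) x 70 mm high. Origin: centre of its underside; z up; front faces -x. Three keys in a row along its x axis at y = +60 mm (spacing 40 mm, colours in any order); the filter port stands on its top at x = 0, y = -55 mm.
- port_axis (a point): Point on the vertical axis of the filter port, level with the console's top plate (70 mm above the worktop). The port: a spigot 40 mm in diameter inside a dark steel shroud 66 mm in diameter and 16 mm high. Inside, out of sight, are three equally spaced pins on the spigot, at an unknown angle, and below them the sprung seal ring.
- collar: Loose filter cell, 0.10 to 0.21 kg, 50 mm tall: dark knurled collar 60 mm in diameter (z = 20 to 50 mm) over a smooth aluminium skirt 56 mm in diameter (z = 0 to 20 mm) that sits over the spigot; white disc on top. Origin: centre of its underside, z up along its axis. At the start it rests on the pins, origin 15 mm above port_axis, and turns freely.
- collar_grip (a point): Middle of the knurled part, on the axis 35 mm above the collar's origin. Turned CLOCKWISE from above by 20 to 69 degrees, three hidden keyways come over the pins (within 7 degrees either side is enough). Pressed lightly, the collar then sinks 4 mm onto the seal ring and, pushed against its spring, 6 mm more to the stop (home). A gripped collar does not sink by itself.
- seal_ring (a joint): Travel of the sprung seal ring under the collar, m: 0 = up, 0.006 = pushed home against the stop. The spring resists with 3 N at 0 rising to 7.8 N at 0.006, and pushes the collar back up if it is let go.
- key_white_top (a point): Centre of the top of the round white spring key (22 mm in diameter, in a round black housing 38 mm in diameter and 12 mm high); unpressed 17 mm above the console's top plate. Pressed straight down.
- key_white (a joint): Travel of the white key, m: 0 = up, 0.005 = fully down, flush with its housing. Spring 1.5 N at 0, 5 N fully down; it springs back when released.
- key_yellow_top (a point): Centre of the top of the round yellow spring key (22 mm in diameter, in a round black housing 38 mm in diameter and 12 mm high); unpressed 17 mm above the console's top plate. Pressed straight down.
- key_yellow (a joint): Travel of the yellow key, m: 0 = up, 0.005 = fully down, flush with its housing. Spring 1.5 N at 0, 5 N fully down; it springs back when released.
- key_blue_top (a point): Centre of the top of the round blue spring key (22 mm in diameter, in a round black housing 38 mm in diameter and 12 mm high); unpressed 17 mm above the console's top plate. Pressed straight down.
- key_blue (a joint): Travel of the blue key, m: 0 = up, 0.005 = fully down, flush with its housing. Spring 1.5 N at 0, 5 N fully down; it springs back when released.
- spare_filter_a: Spare white filter cassette with a red band, a flat disc 54 mm in diameter, 27 mm high; loose bystander, to be left alone. Origin: centre of its underside.
- spare_filter_b: Spare white filter cassette with a blue band, a flat disc 54 mm in diameter, 27 mm high; loose bystander, to be left alone. Origin: centre of its underside.
- screwdriver: Yellow-handled screwdriver lying on the worktop, 170 mm long, 30 mm high; loose bystander, to be left alone. Origin: centre of its underside.
- tin: Small round tin with a red lid, 64 mm in diameter, 42 mm high; loose bystander, to be left alone. Origin: centre of its underside.
Not all that is in view belongs to the job. Of the things that look like the collar, the middle-sized one is meant.

How it is judged:
On the way, in this order (a step that is already met when the one before it is completed fails the run):
1. the white key is pressed down (value of joint key_white above 0.0035 m), for 0.05 s.
2. the yellow key is pressed down (value of joint key_yellow above 0.0035 m), for 0.05 s.
3. the blue key is pressed down (value of joint key_blue above 0.0035 m), for 0.05 s.
4. the collar's keyways have dropped over the pins (sunk at least 2.5 mm below its starting height) (z of collar in the frame of console below 0.0825 m), for 0.2 s.
At the end, for the whole second after the job is handed in: Seal ring down at least 4.5 of 6 mm; collar origin at most 6.8 mm above port_axis, within 4 mm of the port's axis, tilted under 0.07 rad, slower than 20 mm/s; fingers still on the collar with over 2 N; all three keys up (under 2 mm down) (value of joint seal_ring above 0.0045 m and z of collar in the frame of console below 0.0768 m and horizontal distance between collar and port_axis below 0.004 m and angle between collar's own z axis and vertical below 0.07 rad and contact force between the fingers and collar above 2 N and linear speed of collar below 0.02 m/s and value of joint each of key_white, key_yellow, key_blue below 0.002 m); the arm keeps its last pose, push and grip.
It fails at once if two keys are down at once (value of joint each of key_white, key_yellow above 0.0025 m or value of joint each of key_white, key_blue above 0.0025 m or value of joint each of key_yellow, key_blue above 0.0025 m).
It fails at once if a bystander (spare filter, screwdriver or tin) is moved more than 20 mm (distance of any of spare_filter_a, spare_filter_b, screwdriver, tin from where it was at the start of the episode above 0.02 m).
It also fails if it takes over 64 s, if anything falls off the work surface, if the arm or the gripper's body presses on something with over 40 N, if the wrist force passes 120 N, or if a joint passes its speed limit or range.

ROBOT

A 6-joint arm with a two-finger parallel gripper is mounted at the origin on a cart in front of the work surface, level with it; the furniture and walls round the work are solid. World frame = base frame: x ahead of the robot, y to its left, z up, the work surface at z = 0. Lengths are in m, angles in rad, forces in N, time in s.
With the tool pointing down it reaches from about 0.35 to 0.95 m from the base axis. Payload 17.4 kg.
Tool frame: the origin (TCP) lies midway between the tips of the shut fingers; the grasp point (between the pads) lies 19 mm behind it (ctrl.pinch_z is the distance from the TCP to the grasp point, in m); z points along the fingers, y is the line along which they close (so a half turn about z gives the same grasp; the last joint's range is limited). The gripper opens to 93 mm and grips with 3 to 60 N. Pads are 15 mm wide; open, the fingers measure 128 mm over their backs; the gripper's body (75 mm by 188 mm) begins 65 mm behind the grasp point.
Start: joints at [-1.381, 0.116, 1.442, -0, 1.584, -0.038], TCP at [0.152, -0.658, 0.194] pointing down, gripper open.
Joint ranges: [-2.83, 2.83], [-0.83, 2.19], [0.07, 2.5], [-1.14, 4.28], [0.01, 3], [-2.97, 2.97]. Speed limits (rad/s): [1.89, 1.89, 2.22, 3.14, 3.14, 3.14].

INTERFACE

Orientations are given as a 3x3 rotation matrix whose columns are the frame's x, y, z axes.
In Python, from bench import ctrl gives the robot as it stands.
- The arm moves only by the shell command python3 -m creep 'ROWS'. ROWS is text: rows parted by semicolons, each of 5 numbers parted by spaces: the opening in per cent of the stroke, from 0 (shut) to 100 (fully open), then the shift along the tool's x, y, z in mm, then the turn about the tool's z in rad. A call has 1 to 20 rows; each row shifts and turns the commanded pose from where the row before left it, along the tool's axes as they then stand; what a row does not reach is not made up. A row lasts 1/8 s, in which the tool goes at most 62.5 mm and 10.7 degrees, less where a joint would pass 70% of its speed; a pose out of reach is approached as far as the arm can. A call is refused whole if a number of a shift passes 62.5 or a number of a turn 0.188, either way. A call with a gripper value outside its range is refused whole. The fingers move at their own pace and stop on an object; the grip force is fixed at half the most. Time passes only in rows, so rows that do not move let the fingers close. It gives the time, the measured TCP pose, the force, the opening and the grip force at its end, in the units of the state.
- ctrl.observe(): the state, without advancing time (a new reading comes with each control period).
- ctrl.get_image(name): name is "scene" or "top"; returns (picture, depth): 420x560x3 uint8, blue, green, red; 420x560 float32, m along the optical axis (not along the pixel's ray), 0 where there is no reading.
- ctrl.camera_params(name): a dict with "fx", "fy", "cx", "cy" (pixels), "R" (3x3) and "t" (3): a world point X has camera coordinates R X + t. Camera axes: x right, y down, z forward; pixel columns grow to the right and rows downward; lengths in m; the calibration is good to about 2 mm. A picture is of the moment at which its call begins. camera_params takes no time and is no camera call.
- ctrl.finish_job(): hands the job in; it is judged then, once.
The state is a dict: "clock": time; "qpos": joint angles; "qvel": joint speeds; "tau": joint torques, N m; "eef_pos": TCP position; "ee_rot": TCP orientation; "force": force on the tool from outside, world axes, zero at the start; "moment": the same for the moment, N m; "opening": finger opening in m; "gripper_force": force on a finger pad.
Only numpy, scipy, OpenCV 4.12 (cv2) and the standard library are available. Lean on these libraries where they do the work, as an engineer would, in place of code of your own. Each camera call takes 0.05 s, during which the arm holds its last target. There are 200 camera calls.

## Working session

There is one attempt and no reset: what is moved stays moved. The work goes in short steps, Python scripts to look and compute and a shell command to move; the robot and the scene stay as the last step left them, time stands still between calls to the robot, and variables do not carry over. Pictures are saved under pics/ and viewed, at most 10 in all, crops included, and the job is handed in when it is done.

```bash
mkdir -p pics; ls
python3 - <<'E'
from bench import ctrl
import cv2,numpy as np
for n in("top","scene"):
    im,d=ctrl.get_image(n); cv2.imwrite(f"pics/{n}0.png",im); np.savez(f"pics/{n}0.npz",im=im,d=d)
    print(n,ctrl.camera_params(n))
s=ctrl.observe();print(s["clock"],s["ee_rot"],s["opening"],ctrl.pinch_z)
E
```

```text
pics
top {'fx': 434.9961005488076, 'fy': 434.9961005488076, 'cx': 283.05445010333926, 'cy': 216.40934837077623, 'R': array([[ 0.01008123, -0.99991877, -0.00779946],
       [-0.98642907, -0.00866633, -0.16395912],
       [ 0.16387821,  0.00934653, -0.9864363 ]]), 't': array([0.27455929, 0.58490487, 1.16261178])}
scene {'fx': 470.01852478412076, 'fy': 470.01852478412076, 'cx': 280.06117863293025, 'cy': 207.5178153107513, 'R': array([[-0.89001363, -0.4559298 , -0.00194112],
       [-0.24490627,  0.48166025, -0.84144182],
       [ 0.38457336, -0.74841929, -0.54034425]]), 't': array([0.64067759, 0.09476539, 1.06603029])}
0.1 [[ 9.74168538e-01  2.25822072e-01 -2.26253985e-04]
 [ 2.25822185e-01 -9.74168020e-01  1.00444443e-03]
 [ 6.41632687e-06 -1.02959133e-03 -9.99999470e-01]] 0.0932391846054136 0.0188
```

View pics/top0.png

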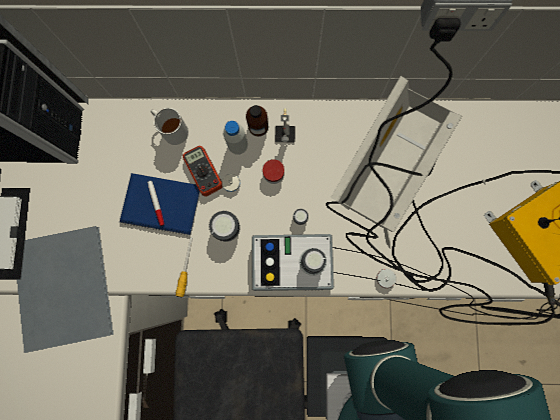

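View pics/scene0.png

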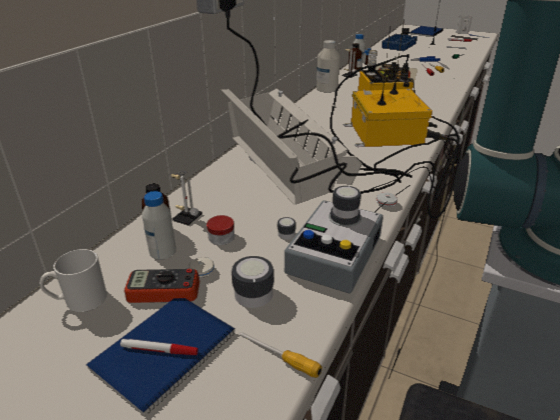

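The scene has three things like the collar, at top-view pixels (224,226) large, (313,261) on the console and (300,216) small. The middle-sized one on the console's port fits the description. The keys run, from far to near, blue (269,246), white (270,262), yellow (270,277).

```bash
cat > h.py <<'E'
import numpy as np,cv2
from bench import ctrl
P={n:ctrl.camera_params(n) for n in("top","scene")}
def ray(n,u,v,z):
    p=P[n];C=-p["R"].T@p["t"];d=p["R"].T@np.array([(u-p["cx"])/p["fx"],(v-p["cy"])/p["fy"],1])
    return C+d*(z-C[2])/d[2]
def pix(n,X):
    p=P[n];c=p["R"]@np.array(X)+p["t"];return c[0]/c[2]*p["fx"]+p["cx"],c[1]/c[2]*p["fy"]+p["cy"]
def blobs(n,im,box,name,amin=25):
    x0,y0,x1,y1=box;h=cv2.cvtColor(im,cv2.COLOR_BGR2HSV);H,S,V=cv2.split(h)
    m={"blue":(H>95)&(H<130)&(S>120)&(V>70),"yellow":(H>18)&(H<35)&(S>120)&(V>90),"white":(S<60)&(V>165)}[name].astype(np.uint8)
    mm=np.zeros_like(m);mm[y0:y1,x0:x1]=m[y0:y1,x0:x1]
    k,l,s,c=cv2.connectedComponentsWithStats(mm)
    return [(c[i].round(2),s[i,4],s[i,2:4]) for i in range(1,k) if s[i,4]>=amin]
E
python3 - <<'E'
from h import *
boxes={"top":dict(keys=(260,237,279,287),col=(298,247,328,274)),"scene":dict(keys=(296,226,358,254),col=(325,178,366,205))}
for n in boxes:
    im=np.load(f"pics/{n}0.npz")["im"]
    for c in("blue","white","yellow"):
        for b in blobs(n,im,boxes[n]["keys"],c): print(n,c,b,ray(n,*b[0],.087).round(4))
    for b in blobs(n,im,boxes[n]["col"],"white"): print(n,"col",b,ray(n,*b[0],.135).round(4))
a=np.load("pics/top0.npz")["im"][190:300,190:345];b=np.load("pics/scene0.npz")["im"][170:300,220:390]
A=cv2.resize(a,(390,277),interpolation=3);B=cv2.resize(b,(390,298),interpolation=3)
o=np.zeros((298,780,3),np.uint8);o[:277,:390]=A;o[:,390:]=B;cv2.imwrite("pics/crop.png",o)
E
```

```text
top blue (array([269.36, 246.32]), np.int32(56), array([9, 8], dtype=int32)) [0.4948 0.3154 0.087 ]
top white (array([269.5 , 261.29]), np.int32(48), array([8, 8], dtype=int32)) [0.455  0.3145 0.087 ]
top yellow (array([269.67, 276.56]), np.int32(55), array([8, 8], dtype=int32)) [0.4149 0.3134 0.087 ]
top col (array([313.56, 255.5 ]), np.int32(203), array([30, 27], dtype=int32)) [0.4678 0.2005 0.135 ]
top col (array([314.07, 259.6 ]), np.int32(242), array([19, 18], dtype=int32)) [0.4574 0.1993 0.135 ]
scene blue (array([307.86, 233.69]), np.int32(70), array([11,  9], dtype=int32)) [0.4924 0.3178 0.087 ]
scene white (array([327.01, 232.42]), np.int32(124), array([23, 14], dtype=int32)) [0.4588 0.2957 0.087 ]
scene white (array([339.5 , 232.56]), np.int32(68), array([12, 13], dtype=int32)) [0.4356 0.2844 0.087 ]
scene white (array([350.78, 235.96]), np.int32(49), array([11, 11], dtype=int32)) [0.4107 0.2851 0.087 ]
scene white (array([309.26, 251.13]), np.int32(54), array([20,  6], dtype=int32)) [0.466  0.3697 0.087 ]
scene yellow (array([344.93, 243.93]), np.int32(82), array([11,  9], dtype=int32)) [0.4119 0.316  0.087 ]
scene col (array([359.63, 183.39]), np.int32(137), array([17, 13], dtype=int32)) [0.4421 0.152  0.135 ]
scene col (array([347.37, 192.77]), np.int32(35), array([14,  6], dtype=int32)) [0.4523 0.2029 0.135 ]
scene col (array([328.04, 196.46]), np.int32(46), array([7, 8], dtype=int32)) [0.4837 0.2361 0.135 ]
scene col (array([363.34, 199.04]), np.int32(50), array([ 5, 12], dtype=int32)) [0.4132 0.212  0.135 ]
```

View pics/crop.png

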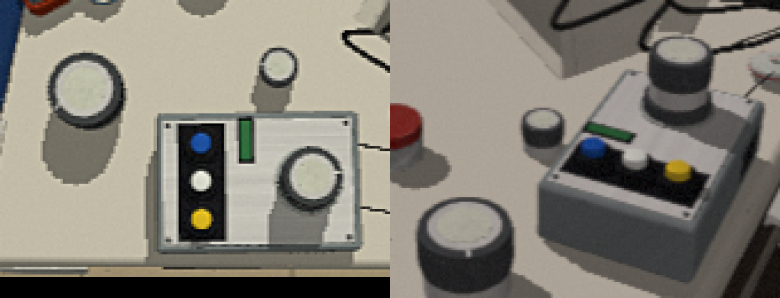

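The enlarged crop confirms it: the middle-sized one stands on the console port (crop left at (313,178)), the large one at (87,90) and the small one at (278,67) stand on the worktop. The keys are blue at (0.494, 0.3165), white at (0.454, 0.315) and yellow at (0.4135, 0.3147), and the port is at about (0.457, 0.1995).

```bash
python3 -m creep '0 0 0 -40 -0.168;0 0 0 -40 -0.168;0 0 0 -30 -0.168;0 0 0 0 -0.168;0 0 0 0 -0.168;0 0 0 0 -0.168;0 0 0 0 -0.168;0 0 0 0 -0.168'
python3 -m creep '0 44 40 0 0;0 44 40 0 0;0 44 40 0 0;0 44 40 0 0;0 44 40 0 0;0 44 40 0 0;0 44 40 0 0;0 55 0 0 0;0 55 0 0 0;0 55 0 0 0;0 55 0 0 0;0 55 0 0 0;0 55 0 0 0;0 55 0 0 0;0 55 0 0 0;0 55 0 0 0;0 55 0 0 0;0 0 0 0 0'
```

```text
clock: 1.1
eef_pos: [0.1524, -0.6575, 0.3033]
ee_rot: [[-0.007, 1.0, -0.0], [1.0, 0.007, 0.001], [0.001, -0.0, -1.0]]
force: [0.1, -0.0, 0.1]
opening: 0.0177
gripper_force: 0.0
clock: 3.35
eef_pos: [0.4309, 0.2035, 0.303]
ee_rot: [[-0.005, 1.0, -0.001], [1.0, 0.005, -0.0], [-0.0, -0.001, -1.0]]
force: [0.6, -0.7, -0.1]
opening: 0.0009
gripper_force: 0.0
```

```bash
python3 -m creep '0 56 12 0 0;0 56 11 0 0;0 0 0 50 0;0 0 0 50 0;0 0 0 50 0;0 0 0 40 0;0 0 0 0 0;0 0 0 0 0'
python3 - <<'E'
from h import *
o=np.zeros((420,780,3),np.uint8)
for n,(x,y),i in(("top",(225,190),0),("scene",(270,150),1)):
    im,d=ctrl.get_image(n);c=cv2.resize(im[y:y+130,x:x+120],(388,420),interpolation=3);o[:,i*390:i*390+388]=c
cv2.imwrite("pics/w.png",o)
E
```

```text
clock: 4.35
eef_pos: [0.4552, 0.3126, 0.1157]
ee_rot: [[-0.0, 1.0, 0.002], [1.0, 0.0, 0.001], [0.001, 0.002, -1.0]]
force: [-0.9, -0.6, 0.6]
opening: 0.0002
gripper_force: 0.0
```

View pics/w.png

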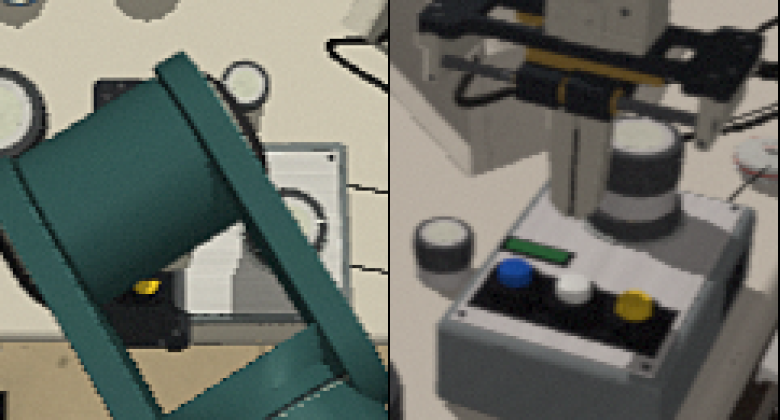

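The left half (top view) is blocked by the arm. In the right half the shut fingertips, at crop (572,212), stand in line with the white key at (573,285), though they appear somewhat high, so I'll check with the calibration.

Run:
```python
from h import *
print(pix("scene",[.4552,.3126,.1157]),pix("scene",[.454,.315,.087]),pix("scene",[.4552,.3126,.087]))
im,d=ctrl.get_image("scene")
print(d[205:216,326])
```

```text
(np.float64(326.23392073412083), np.float64(225.67750675771973)) (np.float64(325.6096840906276), np.float64(237.98770574143748)) (np.float64(325.51541173196995), np.float64(237.2062860459066))
[0.912566   0.90663403 0.9121635  0.9126528  0.9122837  0.9173968
 0.9185413  0.91824424 0.9210046  0.9184064  0.92173463]
```

Run:
```python
from h import *
im,d=ctrl.get_image("scene");p=P["scene"]
for v in range(206,244,2):
    c=d[v,325]*np.array([(325-p["cx"])/p["fx"],(v-p["cy"])/p["fy"],1]);print(v,im[v,325],(p["R"].T@(c-p["t"])).round(4))
o=cv2.resize(im[190:260,280:380],(800,560),interpolation=3);cv2.imwrite("pics/w2.png",o)
```

```text
206 [77 86 90] [0.4571 0.321  0.1668]
208 [73 79 84] [0.4567 0.3214 0.1626]
210 [71 75 81] [0.4574 0.3191 0.1564]
212 [65 71 77] [0.4558 0.3226 0.1542]
214 [68 73 78] [0.456  0.3214 0.1488]
216 [58 61 65] [0.455  0.3233 0.1455]
218 [165 169 174] [0.4916 0.2254 0.0708]
220 [167 171 177] [0.4886 0.2326 0.0707]
222 [166 170 177] [0.4855 0.2401 0.0708]
224 [170 173 179] [0.4827 0.2469 0.0706]
226 [173 177 184] [0.4797 0.2541 0.0707]
228 [56 66 56] [0.4756 0.2643 0.0731]
230 [55 53 57] [0.4734 0.2694 0.0718]
232 [134 137 141] [0.4713 0.2742 0.0703]
234 [177 182 186] [0.4684 0.2813 0.0705]
236 [188 197 199] [0.4555 0.3152 0.0916]
238 [191 197 199] [0.4526 0.3224 0.0923]
240 [145 149 151] [0.4509 0.3262 0.0904]
242 [115 117 119] [0.4502 0.3273 0.0863]
```

View pics/w2.png

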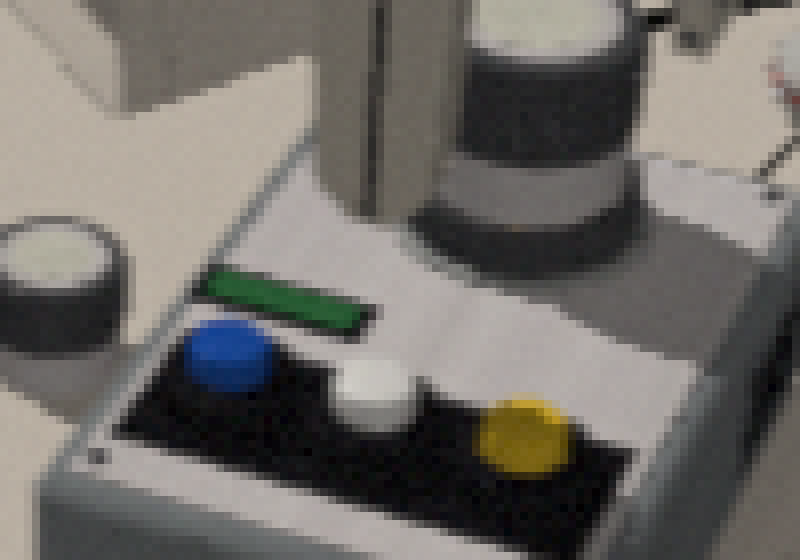

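The shut fingertips end near z≈0.145 in the depth image, but the reported TCP is at 0.116, so I'll go down by feel. Contact with the key will show the real tip height.

```bash
python3 -m creep '0 2 -1 8 0;0 0 0 8 0;0 0 0 8 0;0 0 0 0 0;0 0 0 0 0'
python3 -m creep '0 0 0 2 0;0 0 0 2 0;0 0 0 0 0;0 0 0 0 0'
```

```text
clock: 5.18
eef_pos: [0.4535, 0.3148, 0.0899]
ee_rot: [[-0.001, 1.0, 0.0], [1.0, 0.001, 0.0], [0.0, 0.0, -1.0]]
force: [-0.1, -0.2, -0.4]
opening: 0.0006
gripper_force: 0.0
clock: 5.68
eef_pos: [0.4535, 0.3147, 0.0858]
ee_rot: [[-0.001, 1.0, 0.0], [1.0, 0.001, 0.0], [0.0, 0.0, -1.0]]
force: [-0.3, 0.0, 0.2]
opening: 0.0009
gripper_force: 0.0
```

Run:
```python
from h import *
im,d=ctrl.get_image("scene");p=P["scene"]
for v in range(216,244,2):
    c=d[v,325]*np.array([(325-p["cx"])/p["fx"],(v-p["cy"])/p["fy"],1]);print(v,im[v,325],(p["R"].T@(c-p["t"])).round(4))
o=cv2.resize(im[190:260,280:380],(800,560),interpolation=3);cv2.imwrite("pics/w3.png",o)
```

```text
216 [75 82 85] [0.4546 0.3244 0.1463]
218 [75 82 86] [0.4548 0.3232 0.1408]
220 [67 74 78] [0.4543 0.324  0.1367]
222 [71 75 80] [0.4538 0.3246 0.1324]
224 [56 61 62] [0.4539 0.3235 0.127 ]
226 [57 62 66] [0.4534 0.3244 0.1228]
228 [48 50 54] [0.4537 0.323  0.117 ]
230 [47 49 52] [0.472  0.2733 0.0747]
232 [140 141 148] [0.4701 0.2775 0.0728]
234 [182 187 192] [0.4679 0.2828 0.0717]
236 [196 203 206] [0.456  0.3138 0.0906]
238 [196 201 204] [0.4525 0.3226 0.0924]
240 [146 151 155] [0.4514 0.3247 0.0892]
242 [118 121 123] [0.4509 0.3254 0.0848]
```

View pics/w3.png

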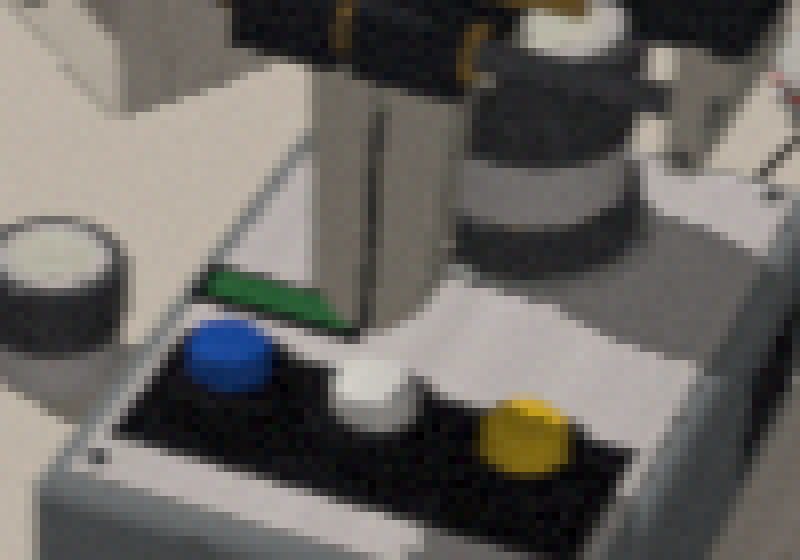

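The tips are still about 24 mm above the white key at crop (370,330), with the reported z at 0.086. I'll measure this offset and also the gripper's hanging end piece at crop (690,170).

Run:
```python
from h import *
im,d=ctrl.get_image("scene");p=P["scene"]
def bp(u,v):
    c=d[v,u]*np.array([(u-p["cx"])/p["fx"],(v-p["cy"])/p["fy"],1]);return (p["R"].T@(c-p["t"])).round(4)
for u,v in((366,200),(366,204),(366,208),(366,210),(365,212),(335,196),(323,195),(322,205),(322,220),(330,220),(330,228),(344,240),(307,233)): print(u,v,bp(u,v))
s=ctrl.observe();print(s["qpos"],s["force"],s["moment"])
```

```text
366 200 [0.3706 0.3482 0.2198]
366 204 [0.3692 0.3505 0.2132]
366 208 [0.3689 0.3486 0.2037]
366 210 [0.369  0.3466 0.1984]
365 212 [0.42   0.1615 0.0707]
335 196 [0.4278 0.3505 0.2136]
323 195 [0.4532 0.3451 0.2058]
322 205 [0.4623 0.3241 0.1694]
322 220 [0.4607 0.3237 0.1345]
330 220 [0.4441 0.3236 0.1396]
330 228 [0.4427 0.3242 0.1213]
344 240 [0.4164 0.31   0.0912]
307 233 [0.4913 0.3249 0.0937]
[ 5.60518404e-01 -1.02930981e-01  1.83808100e+00 -5.86873511e-06
  1.40638350e+00  5.59515985e-01] [ 0.42939097  0.94044219 -0.55433806] [-0.02511355 -0.12088964  0.01234312]
```

```bash
python3 -m creep '0 0 0 8 0;0 0 0 8 0;0 0 0 0 0;0 0 0 0 0'; python3 -m creep '0 0 0 2 0;0 0 0 2 0;0 0 0 0 0;0 0 0 0 0';python3 -m creep '0 0 0 2 0;0 0 0 0 0;0 0 0 0 0'
```

```text
clock: 6.28
eef_pos: [0.4535, 0.3148, 0.0697]
ee_rot: [[-0.001, 1.0, -0.0], [1.0, 0.001, -0.0], [-0.0, -0.0, -1.0]]
force: [-0.1, -0.0, 0.0]
opening: 0.0008
gripper_force: 0.0
clock: 6.78
eef_pos: [0.4535, 0.3148, 0.0659]
ee_rot: [[-0.001, 1.0, 0.0], [1.0, 0.001, 0.0], [0.0, 0.0, -1.0]]
force: [1.3, -0.5, 1.5]
opening: 0.0003
gripper_force: 0.8
clock: 7.15
eef_pos: [0.4535, 0.3148, 0.0638]
ee_rot: [[-0.001, 1.0, 0.0], [1.0, 0.001, 0.0], [0.0, 0.0, -1.0]]
force: [0.2, 0.6, 3.4]
opening: 0.0006
gripper_force: 1.5
```

```bash
python3 -m creep '0 0 0 2 0;0 0 0 0 0;0 0 0 0 0'
```

```text
clock: 7.52
eef_pos: [0.4535, 0.3148, 0.0619]
ee_rot: [[-0.001, 1.0, 0.0], [1.0, 0.001, 0.0], [0.0, 0.0, -1.0]]
force: [1.4, 0.4, 5.3]
opening: 0.0006
gripper_force: 2.2
```

White was pressed at 5.3 N, its full-down value. I'll push 0.5 mm more for certainty, lift, then do yellow.

```bash
python3 -m creep '0 0 0 0.5 0;0 0 0 0 0;0 0 0 -10 0;0 0 0 -10 0;0 -1 -20 0 0;0 0 -20 0 0;0 0 0 0 0;0 0 0 8 0;0 0 0 7 0;0 0 0 0 0'; python3 -m creep '0 0 0 2 0;0 0 0 2 0;0 0 0 1.5 0;0 0 0 0 0;0 0 0 0 0'
```

```text
clock: 8.78
eef_pos: [0.4135, 0.3135, 0.0654]
ee_rot: [[-0.001, 1.0, -0.001], [1.0, 0.001, -0.001], [-0.001, -0.001, -1.0]]
force: [-0.4, -0.5, 2.6]
opening: 0.0006
gripper_force: 1.0
clock: 9.4
eef_pos: [0.4136, 0.3137, 0.0613]
ee_rot: [[-0.001, 1.0, 0.0], [1.0, 0.001, 0.0], [0.0, 0.0, -1.0]]
force: [-2.3, -3.4, 7.6]
opening: 0.0003
gripper_force: 4.1
```

Yellow is at its stop at 7.6 N. Now blue.

```bash
python3 -m creep '0 0 0 -10 0;0 0 0 -10 0;0 0 40 0 0;0 2 40 0 0;0 0 0 0 0;0 0 0 8 0;0 0 0 7 0;0 0 0 0 0'; python3 -m creep '0 0 0 2 0;0 0 0 2 0;0 0 0 1.2 0;0 0 0 0 0;0 0 0 0 0'
```

```text
clock: 10.4
eef_pos: [0.4927, 0.3158, 0.0653]
ee_rot: [[-0.001, 1.0, -0.001], [1.0, 0.001, -0.0], [-0.0, -0.001, -1.0]]
force: [-1.9, -0.2, 2.0]
opening: -0.0001
gripper_force: 1.0
clock: 11.02
eef_pos: [0.4933, 0.3159, 0.0613]
ee_rot: [[-0.001, 1.0, -0.0], [1.0, 0.001, 0.0], [0.0, -0.0, -1.0]]
force: [-6.5, -2.0, 10.0]
opening: 0.0002
gripper_force: 5.1
```

All three keys are done. I'll lift, open, move over the collar and look.

```bash
python3 -m creep '0 0 0 -30 0;100 0 0 -40 0;100 0 0 -40 0;100 -58 -18 0 0;100 -58 -18 0 0;100 0 0 0 0;100 0 0 0 0;100 0 0 20 0;100 0 0 20 0;100 0 0 0 0;100 0 0 0 0'
python3 - <<'E'
from h import *
o=np.zeros((420,780,3),np.uint8)
for n,(x,y),i in(("top",(225,190),0),("scene",(290,110),1)):
    im,d=ctrl.get_image(n);c=cv2.resize(im[y:y+130,x:x+120],(388,420),interpolation=3);o[:,i*390:i*390+388]=c
cv2.imwrite("pics/c.png",o)
E
```

```text
clock: 12.4
eef_pos: [0.4576, 0.2, 0.1305]
ee_rot: [[-0.001, 1.0, -0.0], [1.0, 0.001, -0.0], [-0.0, -0.0, -1.0]]
force: [-0.8, 0.4, -0.2]
opening: 0.0923
gripper_force: 0.0
```

View pics/c.png

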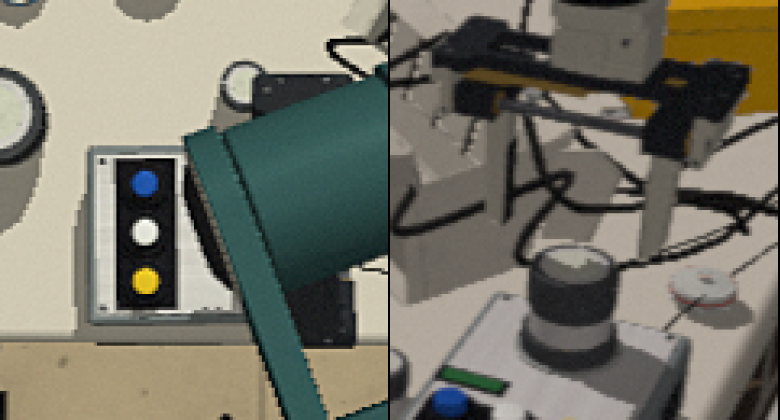

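The keys are all up. In the scene half, the open fingertips at (497,222) and (655,262) straddle the collar at (573,265). Going down and closing.

```bash
python3 -m creep '100 0 0 20 0;100 0 0 20 0;100 0 0 10 0;100 0 0 0 0;100 0 0 0 0'; python3 -m creep '0 0 0 0 0;0 0 0 0 0;0 0 0 0 0;0 0 0 0 0;0 0 0 0 0;0 0 0 0 0'
```

```text
clock: 13.12
eef_pos: [0.4578, 0.1998, 0.081]
ee_rot: [[-0.001, 1.0, 0.0], [1.0, 0.001, 0.0], [0.0, 0.0, -1.0]]
force: [0.3, -0.3, 0.0]
opening: 0.0928
gripper_force: 0.0
clock: 13.88
eef_pos: [0.4568, 0.1998, 0.0807]
ee_rot: [[-0.001, 1.0, -0.002], [1.0, 0.001, -0.0], [-0.0, -0.002, -1.0]]
force: [-8.6, -1.2, 6.0]
opening: 0.0597
gripper_force: 30.0
```

```bash
python3 -m creep '0 0 -1 0 0.1;0 0 0 0 0.1;0 0 0 0 0.1;0 0 0 0.5 0;0 0 0 0 0'; python3 -m creep '0 0 0 0.5 0.06;0 0 0 0 0;0 0 0 0 0'
```

```text
clock: 14.5
eef_pos: [0.4564, 0.1997, 0.0807]
ee_rot: [[0.295, 0.956, -0.0], [0.956, -0.295, 0.0], [-0.0, -0.0, -1.0]]
force: [-6.8, -2.4, 7.9]
opening: 0.0595
gripper_force: 30.0
clock: 14.88
eef_pos: [0.4563, 0.1996, 0.0807]
ee_rot: [[0.351, 0.936, -0.001], [0.936, -0.351, -0.0], [-0.001, -0.0, -1.0]]
force: [-9.8, -5.1, 14.3]
opening: 0.0596
gripper_force: 30.0
```

```bash
for i in 1; do :; done; python3 -m creep '0 -0.6 -0.6 -0.3 0.08;0 0 0 0 0;0 0 0 0 0'; python3 -m creep '0 0 0 0 0.08;0 0 0 0 0';python3 -m creep '0 0 0 0 0.08;0 0 0 0 0'
```

```text
clock: 15.25
eef_pos: [0.4559, 0.1994, 0.0807]
ee_rot: [[0.425, 0.905, 0.0], [0.905, -0.425, 0.0], [0.0, 0.0, -1.0]]
force: [-5.2, -1.7, 9.2]
opening: 0.0597
gripper_force: 30.0
clock: 15.5
eef_pos: [0.4558, 0.1994, 0.0807]
ee_rot: [[0.497, 0.868, 0.0], [0.868, -0.497, 0.0], [0.0, 0.0, -1.0]]
force: [-5.9, -1.4, 9.1]
opening: 0.0594
gripper_force: 30.0
clock: 15.75
eef_pos: [0.4558, 0.1995, 0.0807]
ee_rot: [[0.565, 0.825, 0.0], [0.825, -0.565, 0.0], [0.0, 0.0, -1.0]]
force: [-5.4, -1.1, 8.1]
opening: 0.0598
gripper_force: 30.0
```

```bash
python3 -m creep '0 0 0 0 0.08;0 0 0 0 0'; python3 -m creep '0 0 0 0 0.08;0 0 0 0 0'
```

```text
clock: 16.0
eef_pos: [0.4556, 0.1995, 0.0805]
ee_rot: [[0.629, 0.778, -0.0], [0.778, -0.629, 0.0], [0.0, -0.0, -1.0]]
force: [-5.5, 0.6, 8.2]
opening: 0.0594
gripper_force: 30.0
clock: 16.25
eef_pos: [0.4553, 0.1994, 0.0801]
ee_rot: [[0.689, 0.725, -0.001], [0.725, -0.689, 0.0], [-0.001, -0.001, -1.0]]
force: [-5.7, 0.6, 5.5]
opening: 0.0597
gripper_force: 30.0
```

```bash
python3 -m creep '0 0 0 0 0.08;0 0 0 0 0'; python3 -m creep '0 0 0 0 0.08;0 0 0 0 0'
```

```text
clock: 16.5
eef_pos: [0.4552, 0.1995, 0.0797]
ee_rot: [[0.745, 0.667, -0.002], [0.667, -0.745, 0.0], [-0.001, -0.001, -1.0]]
force: [-5.6, 1.5, 1.0]
opening: 0.0595
gripper_force: 30.0
clock: 16.75
eef_pos: [0.4551, 0.1995, 0.0795]
ee_rot: [[0.796, 0.606, -0.002], [0.606, -0.796, 0.0], [-0.001, -0.001, -1.0]]
force: [-4.5, 1.1, -1.6]
opening: 0.0595
gripper_force: 30.0
```

The push force has vanished and the tool has sunk 1.2 mm: the keyways seem to be over the pins. Pushing down carefully.

```bash
python3 -m creep '0 0 0 1 0;0 0 0 0 0;0 0 0 0 0'; python3 -m creep '0 0 0 1 0;0 0 0 0 0;0 0 0 0 0'; python3 -c "
from bench import ctrl;print(ctrl.observe()['moment'])"
```

```text
clock: 17.12
eef_pos: [0.4552, 0.1997, 0.0788]
ee_rot: [[0.795, 0.607, -0.001], [0.607, -0.795, 0.0], [-0.001, -0.001, -1.0]]
force: [-5.9, 2.2, 1.6]
opening: 0.0597
gripper_force: 30.0
clock: 17.5
eef_pos: [0.4552, 0.1997, 0.0779]
ee_rot: [[0.795, 0.607, -0.001], [0.607, -0.795, 0.001], [-0.001, -0.001, -1.0]]
force: [-6.6, 3.4, 2.1]
opening: 0.0597
gripper_force: 30.0
[0.47235264 1.204373   0.03054457]
```

```bash
python3 -m creep '0 0 0 1 0;0 0 0 1 0;0 0 0 0 0;0 0 0 0 0'; python3 -m creep '0 0 0 1 0;0 0 0 1 0;0 0 0 0 0;0 0 0 0 0'; python3 -m creep '0 0 0 1 0;0 0 0 1 0;0 0 0 0 0;0 0 0 0 0'
```

```text
clock: 18.0
eef_pos: [0.4553, 0.1998, 0.0762]
ee_rot: [[0.795, 0.607, -0.001], [0.607, -0.795, 0.001], [-0.0, -0.001, -1.0]]
force: [-7.6, 2.0, 5.7]
opening: 0.0598
gripper_force: 30.0
clock: 18.5
eef_pos: [0.4553, 0.1998, 0.0744]
ee_rot: [[0.795, 0.607, -0.001], [0.607, -0.795, 0.001], [-0.0, -0.001, -1.0]]
force: [-9.1, 2.2, 9.0]
opening: 0.0595
gripper_force: 30.0
clock: 19.0
eef_pos: [0.4553, 0.1998, 0.0727]
ee_rot: [[0.795, 0.607, -0.001], [0.607, -0.795, 0.001], [-0.0, -0.001, -1.0]]
force: [-10.8, 1.7, 11.4]
opening: 0.0596
gripper_force: 30.0
```

```bash
python3 -m creep '0 -0.7 -0.5 0 0;0 0 0 1 0;0 0 0 0 0;0 0 0 0 0'; python3 -m creep '0 0 0 1 0;0 0 0 0 0;0 0 0 0 0'; python3 -m creep '0 0 0 1 0;0 0 0 0 0;0 0 0 0 0'
```

```text
clock: 19.5
eef_pos: [0.4552, 0.1997, 0.0718]
ee_rot: [[0.795, 0.607, 0.001], [0.607, -0.795, 0.001], [0.001, -0.0, -1.0]]
force: [-4.5, 1.3, 8.9]
opening: 0.0598
gripper_force: 30.0
clock: 19.88
eef_pos: [0.4552, 0.1997, 0.0709]
ee_rot: [[0.795, 0.607, 0.001], [0.607, -0.795, 0.001], [0.001, -0.0, -1.0]]
force: [-4.9, 1.9, 10.5]
opening: 0.0594
gripper_force: 30.0
clock: 20.25
eef_pos: [0.4553, 0.1998, 0.0708]
ee_rot: [[0.795, 0.607, 0.001], [0.607, -0.795, 0.001], [0.002, -0.0, -1.0]]
force: [-9.0, -0.4, 18.8]
opening: 0.0597
gripper_force: 30.0
```

The tool stopped 9.9 mm below the start, with the force jumping to 19 N: home. A last look to check that the collar itself went down.

Run:
```python
from h import *
im,d=ctrl.get_image("scene");cv2.imwrite("pics/e.png",cv2.resize(im[140:250,285:395],(560,560),interpolation=3))
print(ctrl.observe()["force"],pix("scene",[.456,.1998,.135]),pix("scene",[.456,.1998,.125]))
```

```text
[-9.74978174 -0.57200716 18.56984352] (np.float64(346.2450015323633), np.float64(191.70893364866913)) (np.float64(345.9047784222674), np.float64(195.65336561555546))
```

View pics/e.png

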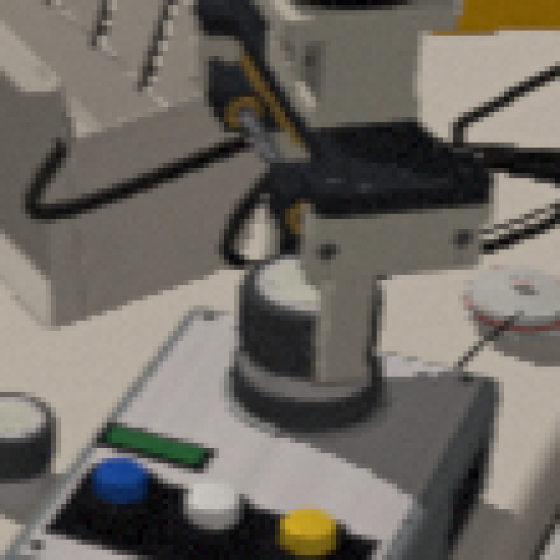

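The keys are up and the collar sits low in the shroud, with a narrow skirt at crop (270,375). I'll check the sink numerically against the first picture.

Run:
```python
from h import *
a=np.load("pics/scene0.npz")["im"];b,d=ctrl.get_image("scene")
for u in(337,340): print(u,[(v,int(a[v,u].mean()),int(b[v,u].mean())) for v in range(186,228)])
```

```text
337 [(186, 158, 141), (187, 100, 142), (188, 76, 135), (189, 121, 132), (190, 144, 99), (191, 158, 72), (192, 157, 136), (193, 133, 167), (194, 90, 167), (195, 59, 156), (196, 51, 164), (197, 40, 159), (198, 32, 119), (199, 35, 68), (200, 30, 55), (201, 31, 38), (202, 32, 34), (203, 28, 38), (204, 30, 34), (205, 27, 38), (206, 33, 34), (207, 33, 33), (208, 47, 40), (209, 81, 34), (210, 89, 36), (211, 94, 34), (212, 91, 48), (213, 90, 90), (214, 94, 95), (215, 88, 99), (216, 63, 91), (217, 48, 63), (218, 30, 33), (219, 34, 34), (220, 27, 33), (221, 24, 32), (222, 44, 48), (223, 108, 116), (224, 112, 116), (225, 148, 156), (226, 158, 167), (227, 157, 165)]
340 [(186, 97, 35), (187, 108, 27), (188, 154, 28), (189, 158, 31), (190, 158, 85), (191, 158, 162), (192, 158, 168), (193, 154, 170), (194, 159, 171), (195, 147, 169), (196, 84, 167), (197, 52, 171), (198, 40, 169), (199, 33, 151), (200, 31, 88), (201, 31, 60), (202, 29, 41), (203, 30, 36), (204, 36, 29), (205, 34, 31), (206, 34, 31), (207, 29, 31), (208, 31, 33), (209, 39, 36), (210, 85, 33), (211, 94, 36), (212, 95, 32), (213, 92, 50), (214, 95, 99), (215, 95, 101), (216, 95, 102), (217, 74, 92), (218, 49, 55), (219, 32, 36), (220, 32, 36), (221, 33, 36), (222, 31, 37), (223, 36, 38), (224, 58, 60), (225, 85, 90), (226, 156, 166), (227, 162, 172)]
```

The collar moved down 4 px, which matches 10 mm (predicted 3.95 px). Handing in.

```bash
python3 -c "
from bench import ctrl;print(ctrl.finish_job())"
```

```text
the job is handed in; nothing more can be done
None
```

I handed the job in with the white, yellow and blue keys pressed in that order and the collar turned clockwise and pushed home, about 10 mm down. The gripper was still holding it at about 19 N; the hand-in call returned no verdict.

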